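# Mount a turning blank between centres

### The job

Mount the square dark wooden blank between the two steel centres of the green turning jig. First slide the tailstock (the one with the red post) fully back to its stop, then lay the blank in the two black rests with its blue end towards the headstock and let go of it, and then slide the tailstock up until both centres sit in the blank's end holes, lift it clear of the rests and hold it snugly without play. Push up gently by feel: the dry blank splits if it is squeezed endwise with more than 25 N. Leave the bottle, the turned knob and the tape roll alone.

Things in the scene. Friction and masses are not known exactly. Their poses are not given: they have to be found in the camera images.
- centre_jig: Turning jig fixed to the bench: bed 60 x 400 mm, top 22 mm high; green headstock, 90 mm tall, at y = -125 to -180 mm, whose steel 60-degree centre points along +y. The centre's tip stands at y = -95 to -85 mm: set differently each time, then locked. Origin: on the bench under the bed's middle; y along the bed from headstock to tailstock, z up. Centre line: x = 0, z = 65 mm.
- head_rest (a point): Middle of the floor of the black rest nearer the headstock (jig y = -60 mm), 48 mm over the bench. Each rest is 10 mm long along y; its side walls, 30 mm apart, rise 9 mm and then flare outwards (52 mm wide overall, top at 66 mm). A blank lying in the rests has its axis 4 mm below the centre line.
- tail_rest (a point): The same point of the other, equal rest (jig y = +35 mm).
- tail_tip (a point): Tip of the tailstock's steel centre, which points along the jig's -y and moves with the tailstock. Both centres are cones, 4 mm wide at the tip and 20 mm wide 14 mm behind it. With the tailstock fully back this tip is at jig y = +100 mm.
- tailstock (a joint): Slide of the tailstock in m: 0 = fully back against its stop (away from the headstock), grows towards the headstock, limit 0.075. It is stiff (about 10 N) and stays where it is left. The 160 mm blank has room only when it is drawn back. Where it holds the blank firmly (about 0.042 to 0.053) depends on how far the head centre stands out: feel for it.
- tail_post (a point): Middle of the red upright post on the tailstock, its handle: 16 mm diameter, 45 mm tall (from 84 to 129 mm over the bench), this point is 111 mm over the bench, 47 mm behind the tail centre's tip. The tailstock's body below it is 85 mm tall.
- blank: Loose square dark wooden blank, 26 x 160 x 26 mm, about 120 g; origin at the centre of its underside, y along its length, the blue end at -y. A round hole of 14 mm diameter, 18 mm deep, is drilled in the middle of each end. Seated on a centre the end face stands about 9 mm past the centre's tip. More than 25 N endwise splits it.
- blank_mid (a point): Middle of the blank, on its axis, 13 mm over its underside.
- blue_end (a point): Centre of the blank's blue-painted end face, on its axis.
- oil_bottle: White squeeze bottle, 48 mm diameter, 132 mm tall, a bystander; origin at the centre of its underside.
- turned_knob: Small brown turned wooden knob, 27 mm diameter, 30 mm tall, a bystander; origin at the centre of its underside.
- tape_roll: Roll of yellow tape lying flat, 101 mm diameter, 24 mm tall, a bystander; origin at the centre of its underside.
Mind the look-alikes: they are no part of the job. Several things have the shape of the blank; the one meant has the colours described above.

How it is judged (in metres and radians):
On the way, in this order (a step that is already met when the one before it is completed fails the run):
1. the tailstock has been drawn back to its stop (within 6 mm) (value of joint tailstock below 0.006 m), for 0.2 s.
2. the blank lies in both rests, blue end to the headstock, released (z of blank_mid in the frame of centre_jig between 0.057 and 0.064 m and y of blue_end in the frame of centre_jig below -0.062 m and angle between the y axis of blank and the y axis of centre_jig, either way round below 0.06 rad and angle between blank's own z axis and vertical below 0.1 rad and contact force between the fingers and blank below 0.1 N and linear speed of blank below 0.02 m/s), for 0.2 s.
At the end, for the whole second after the job is handed in: The blank is held between the two centres, blue end at the headstock: its middle within 2 mm of the centre line in height and sideways, its axis within 0.03 rad of it, the blue end over the head centre's tip, pressed by each centre with more than 3 N, at rest (z of blank_mid in the frame of centre_jig between 0.063 and 0.067 m and x of blank_mid in the frame of centre_jig between -0.002 and 0.002 m and angle between the y axis of blank and the y axis of centre_jig, either way round below 0.03 rad and y of blue_end in the frame of centre_jig below -0.088 m and contact force between blank and head_quill_c0 above 3 N and contact force between blank and tailstock_c0 above 3 N and linear speed of blank below 0.01 m/s); the robot touches nothing.
It fails at once if the blank is rammed: a centre presses it with more than 25 N (contact force between blank and tailstock_c0 above 25 N or contact force between blank and head_quill_c0 above 25 N).
It fails at once if the bottle, knob or tape roll is moved by more than 30 mm (distance of any of oil_bottle, turned_knob, tape_roll from where it was at the start of the episode above 0.03 m).
It also fails if it takes over 58 s, if anything falls off the work surface, if the arm or the gripper's body presses on something with over 40 N, if the wrist force passes 120 N, or if a joint passes its speed limit or range.

### The arm

A 6-joint arm with a two-finger parallel gripper is mounted at the origin on the work surface; the furniture and walls round the work are solid. World frame = base frame: x ahead of the robot, y to its left, z up, the work surface at z = 0. Lengths are in m, angles in degrees, forces in N, time in s.
With the tool pointing down it reaches from about 0.275 to 0.725 m from the base axis. Payload 5.6 kg.
Tool frame: the origin (TCP) lies midway between the tips of the shut fingers; the grasp point (between the pads) lies 19 mm behind it; z points along the fingers, y is the line along which they close (so a half turn about z gives the same grasp; the last joint's range is limited). The gripper opens to 85 mm and grips with 20 to 120 N. Pads are 22 mm wide; open, the fingers measure 114 mm over their backs; the gripper's body (76 mm by 85 mm) begins 54 mm behind the grasp point. The pads swing forward as they close: fully open they stand 13 mm farther back than shut.
Start: joints at [84.316, 14.616, 6.199, 0, -81.583, -16.306], TCP at [0.206, 0.51, 0.231] pointing down, gripper open.
Joint ranges: [-168.99, 168.99], [-69.2, 112.95], [-62.41, 85.93], [-164.36, 98.24], [-168.68, -3.75], [-174.98, 174.98]. Speed limits (degrees/s): [147.25, 147.25, 180, 180, 180, 180].

### API

Orientations are given as a 3x3 rotation matrix whose columns are the frame's x, y, z axes.
In Python, from station import bot gives the robot as it stands. Calls block until the motion is done:
- bot.move_to(position, orientation): joint-space move of the TCP to a pose.
- bot.servo_line(position, ori=None, rate=0.15, f_stop=None): straight line of the TCP; ori=None keeps the orientation; rate is the mean speed in m/s. With f_stop (N) it stops when the force on the tool has changed by that much, and returns True; else False.
- bot.movej(angles): joint-space move.
- bot.command_gripper(opening): opening from 0.0 (shut) to 1.0 (fully open); the grip force is fixed at half the most; returns when the fingers have stopped.
- bot.hold(seconds).
- bot.inverse_kinematics(position, orientation): joint angles nearest the present ones, or None.
- bot.read_state(): the state.
- bot.read_camera(name): name is "side" or "top"; returns a dict with "frame" (480x640x3 uint8, blue, green, red), "K" (3x3 intrinsics, pixels), "T" (4x4, takes a point from camera to world coordinates). Camera axes: x right, y down, z forward; pixel columns grow to the right and rows downward; lengths in m; the calibration is good to about 2 mm. A picture is of the moment at which its call begins. There is no depth.
A pose or a line that the arm cannot do raises bot.IKError and nothing moves.
- bot.job_done(): hands the job in; it is judged then, once.
The state is a dict: "time": time; "qpos": joint angles; "dq": joint speeds; "joint_efforts": joint torques, N m; "tool_pos": TCP position; "tcp_rot": TCP orientation; "force": force on the tool from outside, world axes, zero at the start; "moment": the same for the moment, N m; "width": opening from 0.0 (shut) to 1.0 (fully open); "gripper_force": force on a finger pad.
Only numpy, scipy, OpenCV 4.12 (cv2) and the standard library are available. Lean on these libraries where they do the work, as an engineer would, in place of code of your own. Each camera call takes 0.05 s, during which the arm holds its last target. There are 200 camera calls.

## Working session

There is one attempt and no reset: what is moved stays moved. The work goes in short steps, each a Python script; the robot and the scene stay as the last script left them, time stands still between calls to the robot, and variables do not carry over. Pictures are saved under pics/ and viewed, at most 10 in all, crops included, and the job is handed in when it is done.

```bash
mkdir -p pics; ls; python3 - <<'E'
from station import bot
import cv2,numpy as np
for n in("top","side"):
    c=bot.read_camera(n); cv2.imwrite(f"pics/{n}0.png",c["frame"]); np.savez(f"pics/{n}0.npz",**c); print(n,c["K"].tolist(),np.round(c["T"],4).tolist())
print(bot.read_state())
E
```

```text
pics
top [[601.0439176572426, 0.0, 324.12615682618446], [0.0, 601.0439176572426, 248.66820597090938], [0.0, 0.0, 1.0]] [[-0.0268, -0.997, 0.0731, 0.5389], [-0.9993, 0.0286, 0.0226, -0.0783], [-0.0246, -0.0725, -0.9971, 1.3572], [0.0, 0.0, 0.0, 1.0]]
side [[519.5302344203578, 0.0, 314.76303970050776], [0.0, 519.5302344203578, 238.23784811139063], [0.0, 0.0, 1.0]] [[0.9644, -0.1185, 0.2364, 0.3662], [-0.2643, -0.4024, 0.8765, -1.0124], [-0.0087, -0.9078, -0.4193, 0.54], [0.0, 0.0, 0.0, 1.0]]
{'time': 0.1, 'qpos': array([ 8.43177605e+01,  1.46505024e+01,  6.13774894e+00, -2.35763013e-02,
       -8.15838665e+01, -1.63091036e+01]), 'dq': array([-0.04695239, -0.00957096,  0.25113005,  0.08260564, -0.03704846,
       -0.10768168]), 'joint_efforts': array([-2.69289201e-03, -3.87602806e+01,  2.38474256e+01,  5.37786797e+00,
       -3.76025753e-03,  2.18679688e-06]), 'tool_pos': array([0.20571924, 0.50959642, 0.23047775]), 'tcp_rot': array([[ 9.27217785e-01, -3.74522165e-01, -5.72017752e-04],
       [-3.74522593e-01, -9.27216342e-01, -1.63773398e-03],
       [ 8.29834675e-05,  1.73276964e-03, -9.99998495e-01]]), 'force': array([0.68531895, 0.31213034, 0.51075623]), 'moment': array([ 0.00469961, -0.02640965, -0.0109179 ]), 'gripper_force': 0.0, 'width': 1.0037097149292837}
```

View pics/top0.png

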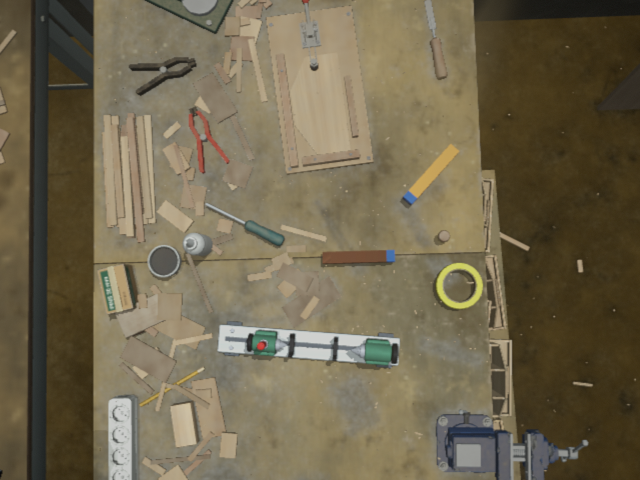

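View pics/side0.png

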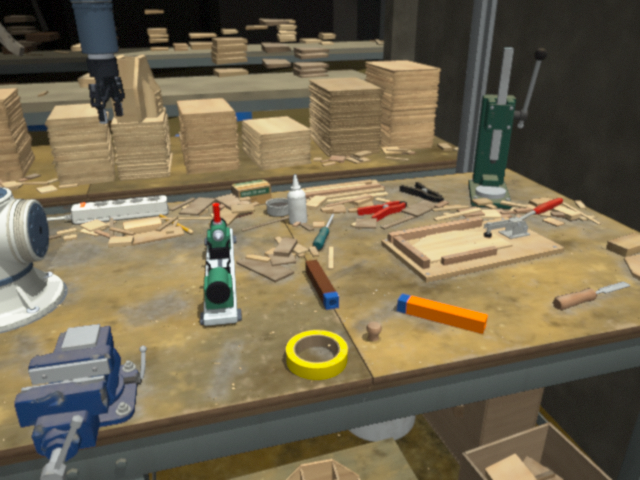

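The top view shows the jig with its headstock at right (378,350) and red post at (262,346). There are two blank-shaped bars:
- **Dark brown bar:** at (322–394,257), with its blue end at (390,256).
- **Orange bar:** at (405–458,145–205), also with a blue end.

The dark brown one fits "dark wooden", so I'll confirm it in an enlarged crop and measure.

```bash
cat > h.py <<'E'
import numpy as np,cv2
def ray(c,uv,z):
    d=c["T"][:3,:3]@np.linalg.solve(c["K"],[uv[0],uv[1],1.]); o=c["T"][:3,3]
    return o+d*(z-o[2])/d[2]
def proj(c,P):
    p=np.linalg.inv(c["T"])@np.append(P,1); q=c["K"]@p[:3]; return q[:2]/q[2]
def mask(f,lo,hi,roi):
    m=cv2.inRange(cv2.cvtColor(f,cv2.COLOR_BGR2HSV),np.array(lo),np.array(hi)); k=np.zeros_like(m);x0,y0,x1,y1=roi;k[y0:y1,x0:x1]=m[y0:y1,x0:x1];return k
def big(m):
    cs=cv2.findContours(m,cv2.RETR_EXTERNAL,cv2.CHAIN_APPROX_NONE)[0]; return max(cs,key=cv2.contourArea)
E
python3 - <<'E'
from h import *
c=dict(np.load("pics/top0.npz")); f=c["frame"]
hsv=cv2.cvtColor(f,cv2.COLOR_BGR2HSV)
for p in[(350,258),(390,257),(315,335),(262,346),(291,346),(378,350),(350,280),(290,338),(240,330)]: print(p,hsv[p[1],p[0]])
cv2.imwrite("pics/crop.png",cv2.resize(f[235:375,210:410],None,fx=4,fy=4,interpolation=cv2.INTER_CUBIC))
E
```

```text
(350, 258) [ 12 127 114]
(390, 257) [107 149 169]
(315, 335) [ 40   4 208]
(262, 346) [  2 173 204]
(291, 346) [ 0  0 64]
(378, 350) [ 76  95 143]
(350, 280) [ 22  80 141]
(290, 338) [80 11 72]
(240, 330) [ 60   4 208]
```

View pics/crop.png

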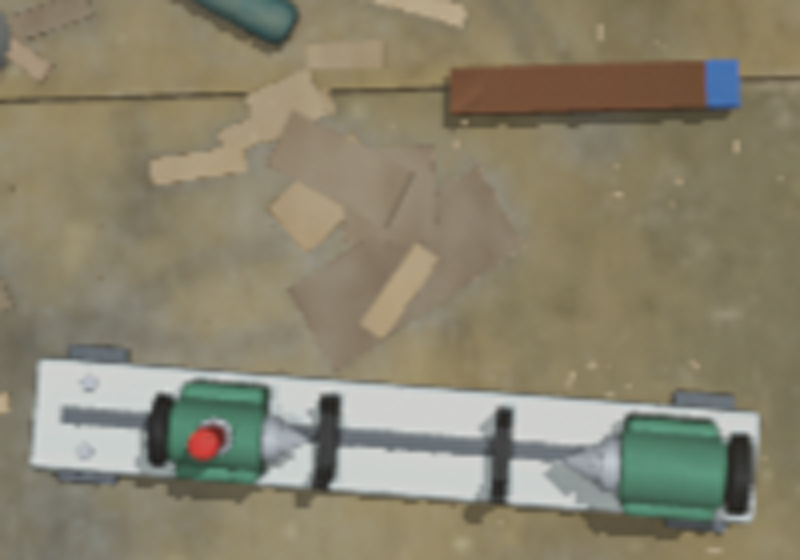

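The crop confirms the dark brown bar with the blue end (crop 722,83) is the blank. The tailstock is advanced to the tail rest. Next I'll measure.

```bash
cat > meas.py <<'E'
from h import *
def edge_axis(c,m,z,lo=.1,hi=.9):
    """minAreaRect of mask -> world centre, unit long axis, sizes on plane z"""
    P=np.array([ray(c,p,z)[:2] for p in big(m)[:,0]],np.float32)*1000
    (r,s,a)=cv2.minAreaRect(P); b=cv2.boxPoints((r,s,a))
    e=[b[1]-b[0],b[2]-b[1]]; e=max(e,key=np.linalg.norm); d=e/np.linalg.norm(e); d=d*np.sign(d[1])
    return np.array(r)/1000,d,np.array(sorted(s))/1000
E
python3 - <<'E'
from meas import *
c=dict(np.load("pics/top0.npz")); f=c["frame"]
m=mask(f,(0,0,150),(180,45,255),(205,315,410,375)); g=mask(f,(60,50,40),(95,255,255),(205,315,410,375)); d=mask(f,(0,0,0),(180,60,120),(220,325,400,372))
bed=cv2.morphologyEx(m|g,cv2.MORPH_CLOSE,np.ones((5,5)))
print("bed",edge_axis(c,bed,.022))
# rest ends at z=.066
for n,x0,x1 in(("tail",286,297),("head",330,341)):
    k=mask(f,(0,0,0),(180,255,100),(x0,328,x1,364)); cn=big(k)[:,0]; print(n,cn.min(0),cn.max(0),edge_axis(c,k,.066))
r=mask(f,(0,120,80),(8,255,255),(250,330,280,360)); M=cv2.moments(big(r)); uv=(M['m10']/M['m00'],M['m01']/M['m00']); print("post",uv,ray(c,uv,.129),cv2.contourArea(big(r)))
br=mask(f,(5,100,50),(16,255,200),(315,240,400,275)); bl=mask(f,(100,100,80),(120,255,255),(315,240,400,275))
k=cv2.morphologyEx(br|bl,cv2.MORPH_CLOSE,np.ones((3,3)))
print("blank",edge_axis(c,k,.026)); M=cv2.moments(big(bl)); print("blue",ray(c,(M['m10']/M['m00'],M['m01']/M['m00']),.026))
# side check
s=dict(np.load("pics/side0.npz"))
bs=mask(s["frame"],(100,120,60),(125,255,255),(315,280,345,315)); print("side blue box",cv2.boundingRect(bs))
rs=mask(s["frame"],(0,120,80),(8,255,255),(205,195,230,225)); print("side post",cv2.boundingRect(rs))
E
```

```text
bed (array([ 0.4253103 , -0.00668803]), array([0.10125525, 0.9948605 ], dtype=float32), array([0.06124723, 0.40014865]))
tail [286 334] [294 360] (array([0.42548849, 0.02859662]), array([-0.99554384,  0.09430008], dtype=float32), array([0.0152203 , 0.05598233]))
head [330 337] [337 363] (array([ 0.41679929, -0.06393314]), array([-0.9950417 ,  0.09945824], dtype=float32), array([0.01303364, 0.05561396]))
post (260.9418604651163, 345.3333333333333) [0.43586317 0.0831288  0.129     ] 43.0
blank (array([ 0.6170351 , -0.12254984]), array([-9.927531e-05,  1.000000e+00], dtype=float32), array([0.02708557, 0.15984982]))
blue [ 0.61684307 -0.19425387  0.026     ]
side blue box (323, 292, 15, 17)
side post (212, 202, 9, 20)
```

```bash
cat >> h.py <<'E'
J0=np.array([.4253,-.0067]); YJ=np.array([.1013,.9949]); XJ=np.array([YJ[1],-YJ[0]])
def W(x,y,z): return np.append(J0+x*XJ+y*YJ,z)
def down(v):  # tool pointing down, fingers closing along horizontal v
    y=np.array([v[0],v[1],0.]);z=np.array([0,0,-1.]);return np.column_stack([np.cross(y,z),y,z])
def best(bot,p,v):
    q0=bot.read_state()["qpos"];o=[]
    for s in(1,-1):
        R=down(s*np.asarray(v));q=bot.inverse_kinematics(p,R)
        if q is not None:o.append((np.abs(np.asarray(q)-q0).max(),s,R))
    return min(o,key=lambda t:t[0])[2]
def st(bot):
    s=bot.read_state();d=s["tool_pos"][:2]-J0
    print("t %.2f jig x %.4f y %.4f z %.4f F"%(s["time"],d@XJ,d@YJ,s["tool_pos"][2]),"Fy %.1f"%(s["force"][:2]@YJ),s["force"].round(1),"w %.3f"%s["width"],"gf %.1f"%s["gripper_force"]);return s
E
python3 - <<'E'
from station import bot
from h import *
R=best(bot,W(0,.055,.2),XJ)
bot.move_to(W(0,.055,.2),R);st(bot)
bot.command_gripper(0);st(bot)
print(bot.servo_line(W(0,.055,.1),f_stop=8));st(bot)
print(bot.servo_line(W(0,.145,.1),rate=.04,f_stop=22));st(bot)
c=bot.read_camera("top"); cv2.imwrite("pics/t1.png",c["frame"][300:400,200:420].repeat(3,0).repeat(3,1))
E
```

```text
t 1.97 jig x 0.0001 y 0.0557 z 0.2000 F Fy -0.2 [-0.9 -0.1 -0.6] w 0.999 gf 0.0
t 2.73 jig x -0.0000 y 0.0550 z 0.2000 F Fy -0.4 [-0.1 -0.4  0.4] w -0.004 gf 0.0
False
t 3.55 jig x 0.0007 y 0.0552 z 0.1008 F Fy 1.0 [-0.1  1.   0.2] w -0.003 gf 0.0
True
t 5.25 jig x -0.0004 y 0.1272 z 0.0997 F Fy -1.8 [-0.  -1.9 -0. ] w -0.003 gf 1.0
```

View pics/t1.png

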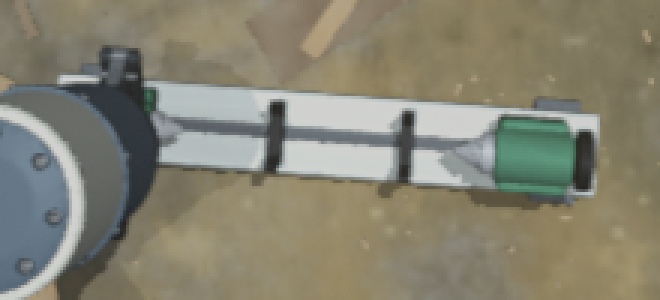

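The tailstock has been pushed back, with the fingers stopping at jig y 0.127 as expected for the stop. Its tip is at about crop (180,130). Next I'll fetch the blank and re-measure with the arm out of the way.

```bash
python3 - <<'E'
from station import bot
from h import *
from meas import edge_axis
bot.servo_line(W(0,.115,.1),rate=.1); bot.servo_line(W(0,.115,.2),rate=.25)
p=np.array([.617,-.1375,.13]); R=best(bot,p,[1,0])
bot.move_to(p,R); bot.command_gripper(1); st(bot)
c=bot.read_camera("top"); f=c["frame"]
r=mask(f,(0,120,80),(8,255,255),(210,325,280,360)); M=cv2.moments(big(r)); uv=(M['m10']/M['m00'],M['m01']/M['m00']);d=ray(c,uv,.129)[:2]-J0; print("post jig",d@XJ,d@YJ)
print(bot.servo_line([.617,-.1375,.001],rate=.12,f_stop=8)); st(bot)
bot.command_gripper(0); s=st(bot)
cv2.imwrite("pics/s2.png",bot.read_camera("side")["frame"][180:400,180:460].repeat(2,0).repeat(2,1))
E
```

```text
t 8.09 jig x 0.2040 y -0.1108 z 0.1299 F Fy -0.3 [ 0.2 -0.3 -0.3] w 1.003 gf 0.0
post jig 5.481181614166915e-05 0.1513129873424546
False
t 9.37 jig x 0.2047 y -0.1107 z 0.0019 F Fy -0.1 [ 0.5 -0.2 -0.1] w 0.998 gf 0.0
t 9.94 jig x 0.2043 y -0.1107 z 0.0014 F Fy 0.9 [-0.1  0.9  3.4] w 0.292 gf 59.6
```

View pics/s2.png

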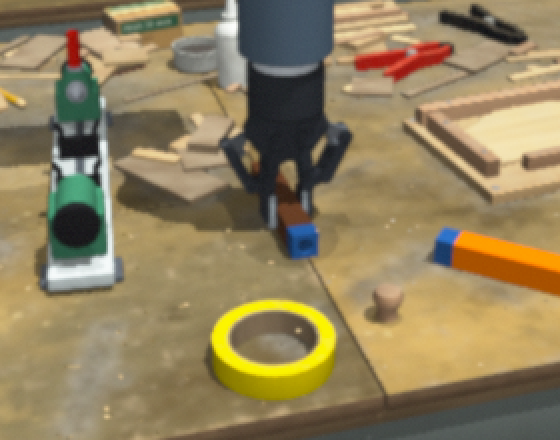

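The blank is gripped near its middle between the pads, with the blue end at crop (302,240). The width reading fits. Next I'll check the head tip position, then carry the blank over.

```bash
python3 - <<'E'
from station import bot
from h import *
c=dict(np.load("pics/top0.npz"))
for uv in((351,350),(348,350)): d=ray(c,uv,.065)[:2]-J0; print("headtip",d@XJ,d@YJ)
p=bot.read_state()["tool_pos"]
bot.servo_line([p[0],p[1],.15],rate=.2); s=st(bot)
sg=np.sign(s["tcp_rot"][0,1]); R=down(sg*XJ)
bot.move_to(W(0,-.012,.15),R); st(bot)
bot.servo_line(W(0,-.012,.085),rate=.12); st(bot)
c=bot.read_camera("top"); cv2.imwrite("pics/t3.png",c["frame"][300:400,200:420].repeat(3,0).repeat(3,1))
cs=bot.read_camera("side"); cv2.imwrite("pics/s3.png",cs["frame"][190:340,180:260].repeat(4,0).repeat(4,1)); np.savez("pics/t3.npz",**c)
E
python3 -c "
import cv2,numpy as np
a=cv2.imread('pics/t3.png');b=cv2.imread('pics/s3.png');b=b[:, :][:600];print(a.shape,b.shape)
h=np.zeros((600,800,3),np.uint8);h[:218,:480]=cv2.resize(a,(480,218));h[:600,480:800]=b[:,:320];cv2.imwrite('pics/c3.png',h)"
```

```text
headtip 0.00014658726845893423 -0.09416883537038026
headtip -0.0003438787548408921 -0.0878080694633173
t 10.88 jig x 0.2033 y -0.1105 z 0.1482 F Fy -0.1 [ 1.7 -0.3 -1. ] w 0.287 gf 59.3
t 11.79 jig x 0.0007 y -0.0120 z 0.1500 F Fy -0.8 [ 0.2 -0.9 -0.4] w 0.290 gf 59.3
t 12.48 jig x 0.0009 y -0.0121 z 0.0854 F Fy 0.9 [ 0.3  0.8 -1.5] w 0.292 gf 59.3
(300, 660, 3) (600, 320, 3)
```

View pics/c3.png

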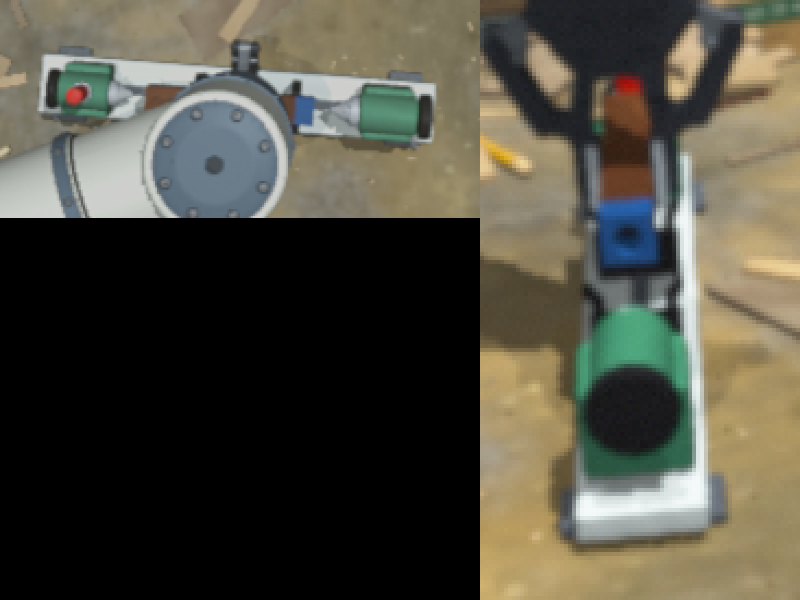

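The blank hangs over the rests, aligned and clear of both tips, with its blue end towards the headstock. I'll lower it by feel and release.

```bash
python3 - <<'E'
from station import bot
from h import *
print(bot.servo_line(W(0,-.012,.0485),rate=.04,f_stop=6)); st(bot)
bot.command_gripper(.75); bot.hold(.3); st(bot)
bot.servo_line(W(0,-.012,.2),rate=.15)
bot.move_to(W(0,.19,.2),best(bot,W(0,.19,.2),XJ)); bot.command_gripper(0); st(bot)
bot.read_camera("top")
a=bot.read_camera("top"); s=bot.read_camera("side"); np.savez("pics/t4.npz",**a)
f=a["frame"]
br=mask(f,(5,100,50),(16,255,200),(250,325,360,370)); bl=mask(f,(100,100,80),(120,255,255),(320,325,365,370))
from meas import edge_axis
r,d,sz=edge_axis(a,cv2.morphologyEx(br|bl,cv2.MORPH_CLOSE,np.ones((5,5))),.074); q=r-J0; print("blank jig",q@XJ,q@YJ,"ang",d@XJ,sz)
h=np.zeros((600,800,3),np.uint8);h[:240,:528]=cv2.resize(f[300:400,200:420],(528,240));h[240:,400:]=cv2.resize(s["frame"][200:290,195:295],(400,360));cv2.imwrite("pics/c4.png",h)
E
```

```text
True
t 13.43 jig x -0.0004 y -0.0122 z 0.0493 F Fy 0.7 [-0.4  0.7  5.2] w 0.293 gf 59.7
t 14.18 jig x -0.0013 y -0.0124 z 0.0487 F Fy 0.6 [ 0.2  0.5 -0.1] w 0.750 gf 0.0
t 16.79 jig x 0.0000 y 0.1899 z 0.2000 F Fy -0.4 [ 0.6 -0.4 -0.3] w 0.003 gf 0.0
blank jig -0.0008855128239440942 0.0019027913236999512 ang -0.007590250233560806 [0.02746302 0.15769485]
```

View pics/c4.png

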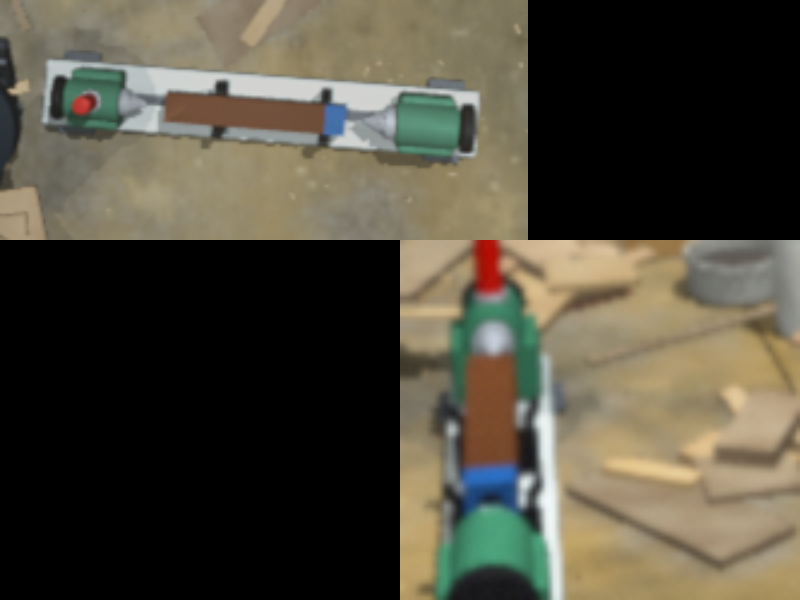

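The top view shows the blank lying in both rests, straight, with the blue end facing the head cone and clear of both tips. Now I'll push up by feel, with shut fingers behind the post.

```bash
python3 - <<'E'
from station import bot
from h import *
print(bot.servo_line(W(0,.19,.1),rate=.15,f_stop=8)); st(bot)
print(bot.servo_line(W(0,.135,.1),rate=.03,f_stop=15)); s=st(bot)
y=.135
L=[]
while y>.119:
    y-=.001
    h=bot.servo_line(W(0,y,.1),rate=.006,f_stop=8); s=bot.read_state(); F=s["force"][:2]@YJ
    L.append((round(y,4),round((s["tool_pos"][:2]-J0)@YJ,4),round(F,1),h))
    if F>16 or h: break
print(L); st(bot)
E
```

```text
False
t 17.76 jig x 0.0006 y 0.1904 z 0.1008 F Fy -0.1 [-0.2 -0.1 -0.1] w -0.001 gf 0.0
False
t 19.74 jig x 0.0001 y 0.1376 z 0.1001 F Fy 9.3 [-1.8  9.6 -1.2] w 0.005 gf 5.0
[(0.134, np.float64(0.1367), np.float64(9.6), False), (0.133, np.float64(0.1356), np.float64(9.6), False), (0.132, np.float64(0.1347), np.float64(10.7), False), (0.131, np.float64(0.1336), np.float64(9.3), False), (0.13, np.float64(0.1326), np.float64(9.2), False), (0.129, np.float64(0.1316), np.float64(10.0), False), (0.128, np.float64(0.1306), np.float64(9.9), False), (0.127, np.float64(0.1296), np.float64(9.8), False), (0.126, np.float64(0.1286), np.float64(9.4), False), (0.125, np.float64(0.1276), np.float64(9.0), False), (0.124, np.float64(0.1266), np.float64(9.4), False), (0.123, np.float64(0.1257), np.float64(9.1), False), (0.122, np.float64(0.1247), np.float64(10.6), False), (0.121, np.float64(0.1237), np.float64(10.6), False), (0.12, np.float64(0.1227), np.float64(9.9), False), (0.119, np.float64(0.1217), np.float64(9.7), False)]
t 24.81 jig x 0.0001 y 0.1217 z 0.1001 F Fy 9.7 [-1.3  9.9 -0.6] w -0.004 gf 5.3
```

Friction measures about 9.7 N and the arm yields about 3.7 N/mm, which is soft enough. I'll continue in 0.5 mm steps until F reaches about 20 N.

```bash
python3 - <<'E'
from station import bot
from h import *
y=.119; L=[]
while y>.105:
    y-=.0005
    h=bot.servo_line(W(0,y,.1),rate=.005,f_stop=6); s=bot.read_state(); F=s["force"][:2]@YJ
    L.append((round(y,4),float(round((s["tool_pos"][:2]-J0)@YJ,4)),float(round(F,1))))
    if F>18.5 or h: break
print(L); bot.hold(.3); st(bot)
E
```

```text
[(0.1185, 0.1212, 10.4), (0.118, 0.1207, 10.6), (0.1175, 0.1202, 10.9), (0.117, 0.1197, 9.7), (0.1165, 0.1192, 11.0), (0.116, 0.1187, 9.6), (0.1155, 0.1182, 10.6), (0.115, 0.1177, 11.4), (0.1145, 0.1172, 10.5), (0.114, 0.1167, 10.6), (0.1135, 0.1162, 11.4), (0.113, 0.1157, 10.6), (0.1125, 0.1152, 10.6), (0.112, 0.1147, 10.8), (0.1115, 0.1142, 10.1), (0.111, 0.1137, 9.9), (0.1105, 0.1132, 10.0), (0.11, 0.1128, 11.0), (0.1095, 0.1124, 11.0), (0.109, 0.1122, 12.7), (0.1085, 0.1121, 14.1), (0.108, 0.1119, 14.4), (0.1075, 0.1118, 16.0), (0.107, 0.1117, 17.9), (0.1065, 0.1115, 18.7)]
t 31.36 jig x 0.0002 y 0.1116 z 0.1002 F Fy 18.8 [-3.4 19.2 -1.6] w 0.003 gf 9.5
```

The force stiffened at jig y 0.112 and the blank is now carrying about 9 N. I'll nudge it to about 21 N total, back off and look.

```bash
python3 - <<'E'
from station import bot
from h import *
from meas import edge_axis
bot.servo_line(W(0,.1059,.1),rate=.005,f_stop=4); bot.hold(.2); st(bot)
bot.servo_line(W(0,.135,.1),rate=.03); st(bot)
bot.servo_line(W(0,.18,.1),rate=.15); bot.servo_line(W(0,.19,.22),rate=.2); bot.move_to(W(-.05,.28,.25),best(bot,W(-.05,.28,.25),XJ)); st(bot)
a=bot.read_camera("top"); s=bot.read_camera("side"); f=a["frame"]
br=mask(f,(5,100,50),(16,255,200),(250,325,370,370)); bl=mask(f,(100,100,80),(120,255,255),(320,325,375,370))
r,d,sz=edge_axis(a,cv2.morphologyEx(br|bl,cv2.MORPH_CLOSE,np.ones((5,5))),.078); q=r-J0; print("blank jig",q@XJ,q@YJ,"ang",d@XJ,sz)
h=np.zeros((600,800,3),np.uint8);h[:240,:528]=cv2.resize(f[300:400,200:420],(528,240));h[240:,400:]=cv2.resize(s["frame"][200:290,195:295],(400,360));cv2.imwrite("pics/c5.png",h)
E
```

```text
t 31.82 jig x 0.0002 y 0.1114 z 0.1002 F Fy 20.7 [-3.3 21.1 -1.3] w -0.001 gf 10.4
t 32.94 jig x -0.0000 y 0.1349 z 0.1000 F Fy 0.4 [ 0.8  0.3 -0.4] w -0.004 gf 0.0
t 34.65 jig x -0.0508 y 0.2802 z 0.2487 F Fy 0.4 [ 0.2  0.3 -0.3] w 0.000 gf 0.0
blank jig -0.0003048786183166532 -0.02428724103866577 ang -0.008376678672432894 [0.0277362  0.15692531]
```

View pics/c5.png

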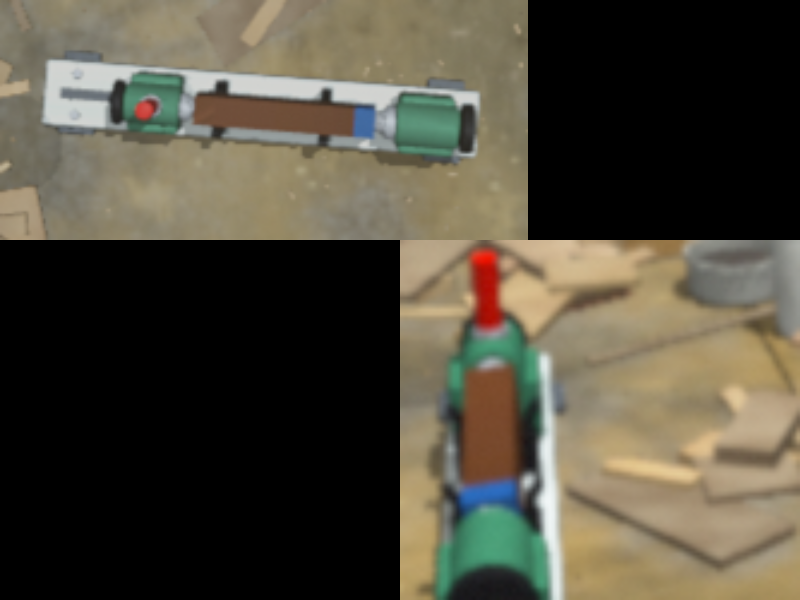

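The blank is seated on both cones. The blue end measures about jig y −0.104 m, which is the head tip plus 9 mm, and the tail end fits a slide of 0.053 m. It is on the axis and the arm is clear, so I'm handing in.

```bash
python3 -c "
from station import bot
print(bot.job_done())"
```

```text
the job is handed in; nothing more can be done
None
```

I mounted the dark blank between the two centres, blue end at the headstock, and handed the job in about 35 s into the 58 s limit; the final push put roughly 11 N on the blank, and the hand-in gave no verdict.

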